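Seat the aligning pin in a floating tube socket

TASK

Take the steel aligning pin out of its walnut stand and seat it in the centre bore of the ceramic socket on the radio chassis. The fit is tight and the socket may sit anywhere along its slot, so lean the pin by about 20 degrees, feel its lower edge into the bore first, then straighten it and slide it fully home, flange flat on the socket, and let go. Be gentle, the ceramic cracks if the pin pushes on it with more than about 20 N, and leave the two tubes, the shield and the tube puller alone.

Things in the scene. Friction and masses are not known exactly. Their poses are not given: they have to be found in the camera images.
- chassis: Hollow aluminium radio chassis fixed to the counter, 100 mm (its x) by 180 mm (its y), 50 mm high; origin at the centre of its underside, z up. A slot along its y carries a tan ceramic tube socket, 44 mm square, with flush steel plates on both sides along y (60 mm wide, out to 60 mm from the socket's centre). Socket and plates share one flat top, 56 mm above this origin.
- slot_mid (a point): Middle of the slot, fixed to the chassis, 56 mm above the chassis origin, at the height of the socket's top; axes as the chassis. It is NOT the bore: the socket's place is not reported. The bore's centre lies anywhere from -18 to +18 mm along y from this point, at x = 0. The vertical round bore is 17.2 mm wide with a 1 mm chamfer and passes right through the 42 mm deep ceramic.
- slot_end (a point): Fixed point on the chassis top, 85 mm along +y from the slot's middle, 50 mm up. How the socket gives: along the slot (y) it stays put until pushed with about 20 N, then drags and stays where left (stops 20 mm either side). On rubber mounts it gives 2 mm at most along x, 3 N per mm, and springs back. Downwards it yields above about 3.5 N at 4 N per mm, 2 mm at most, then is solid.
- pin_center (a point): Centre (half-way up, 43 mm above the foot) of the loose round steel pin, 86 mm long, 0.16 to 0.26 kg; z runs along the pin to its handle. From the foot up: spigot 16 mm diameter, 36 mm long, foot edge chamfered 1.5 mm (foot face 13 mm diameter); flange 34 mm diameter from 36 to 41 mm; round handle 26 mm diameter from 41 to 86 mm, grasped from above. Starts upright in the stand.
- pin_tip (a point): Centre of the pin's foot face (the low end of the spigot), on the pin's axis; same axes as pin_center. Fully home it is 36 mm below the top of the socket, 20 mm above the chassis origin.
- stand: Walnut block 70 x 70 mm, 42 mm high, fixed; origin at the centre of its underside. A loose 20 mm hole through its middle holds the pin's spigot, the flange resting on the block's top.
- tube_a_center (a point): Centre of a loose glass rectifier tube standing upright, 42 mm diameter, 108 mm tall, black base. Leave alone.
- tube_b_center (a point): Centre of a second such glass tube. Leave alone.
- shield_center (a point): Centre of a loose chrome tube shield, an open sleeve 32 mm diameter, 55 mm tall, standing. Leave alone.
- puller_center (a point): Middle of a loose tube puller lying flat, walnut handle and steel fork, 160 mm long along its x, 24 mm high. Leave alone.
Mind the look-alikes: they are no part of the job. Leave any pink look-alike of the part that bears pin_center alone. Several things look just like the chassis: the one meant starts farthest to the robot's right.

How it is judged (in metres and radians):
On the way:
1. the pin, leaning by more than 10 degrees, has its low edge in the bore (foot centre 1.5 mm or more below the socket's top) (angle between pin_tip's own z axis and vertical above 0.175 rad and z of pin_tip in the frame of chassis below 0.0545 m and x of pin_tip in the frame of chassis between -0.008 and 0.008 m and y of pin_tip in the frame of chassis between -0.03 and 0.03 m), for 0.1 s.
At the end, for the whole second after the job is handed in: The pin stands upright (within 0.06 rad) in the socket's bore, its foot within 1.5 mm of fully home (36 mm below the socket's top), resting on the socket, still and released (angle between pin_tip's own z axis and vertical below 0.06 rad and z of pin_tip in the frame of chassis between 0.015 and 0.0215 m and x of pin_tip in the frame of chassis between -0.004 and 0.004 m and y of pin_tip in the frame of chassis between -0.022 and 0.022 m and linear speed of pin below 0.01 m/s and contact force between pin and chassis above 0.3 N); the robot touches nothing.
It fails at once if the pin pushes on the socket or chassis with more than 25 N (contact force between pin and chassis above 25 N).
It fails at once if a tube, the shield or the puller is moved by more than 15 mm (distance of any of tube_a_center, tube_b_center, shield_center, puller_center from where it was at the start of the episode above 0.015 m).
It also fails if it takes over 72 s, if anything falls off the work surface, if the arm or the gripper's body presses on something with over 40 N, if the wrist force passes 120 N, or if a joint passes its speed limit or range.

ROBOT

A 6-joint arm with a two-finger parallel gripper is mounted at the origin on the work surface. World frame = base frame: x ahead of the robot, y to its left, z up, the work surface at z = 0. Lengths are in m, angles in degrees, forces in N, time in s.
With the tool pointing down it reaches from about 0.35 to 0.875 m from the base axis. Payload 4.2 kg.
Tool frame: the origin (TCP) lies at the centre of the arm's flange, where the gripper is bolted on; the fingertips stand 182 mm ahead of it and the grasp point (between the pads) lies 164 mm ahead of it (r.grip_depth is the distance from the TCP to the grasp point, in m); z points along the fingers, y is the direction in which the jaws open and shut (so a half turn about z gives the same grasp; the last joint's range is limited). The gripper opens to 87 mm and grips with 3 to 60 N. Pads are 19 mm wide; open, the fingers measure 117 mm over their backs; the gripper's body (75 mm by 190 mm) begins 51 mm behind the grasp point.
Start: joints at [-52.964, 22.042, 0.453, 0, -68.411, -14.817], TCP at [0.236, -0.579, 0.405] pointing down, gripper open.
Joint ranges: [-179.83, 179.83], [-69.29, 118.12], [-61.27, 80.66], [-181.25, 117.63], [-171.15, -9.14], [-177.46, 177.46]. Speed limits (degrees/s): [159.86, 159.86, 180, 180, 180, 180].

INTERFACE

Orientations are given as a 3x3 rotation matrix whose columns are the frame's x, y, z axes.
In Python, from rig import r gives the robot as it stands.
- The arm moves only by the tool send_rows, never from a script. Its arguments are lists of equal length, an entry for each row: "delta_pos": the shift along the world's x, y, z in units of 20 cm (1.0 is 20 cm), a list of three; "rotation": the turn, a rotation vector about the world's x, y, z in units of 30 degrees (1.0 is 30 degrees), a list of three; "jaw": the opening, from 0 (shut) to 1 (fully open). A call has 1 to 12 rows; each row shifts and turns the commanded pose from where the row before left it; what a row does not reach is not made up. A row lasts 1/10 s, in which the tool goes at most 50 mm and 8.59 degrees, less where a joint would pass 70% of its speed; a pose out of reach is approached as far as the arm can. A call with a number of a shift or a turn outside -1 to 1 is refused whole. A call with a gripper value outside its range is refused whole. The fingers move at their own pace and stop on an object; "squeeze" is the grip in N (left out, the last holds). Time passes only in rows, so rows that do not move let the fingers close. It gives the time, the measured TCP pose, the force and the opening at its end, in the units of the state.
- r.read_state(): the state, without advancing time (a new reading comes with each control period).
- r.camera(name): name is "scene" or "top" or "wrist"; returns the picture (400x640x3 uint8, red, green, blue); there is no depth.
- r.camera_info(name): a dict with "vfov" (degrees; the focal length in pixels is half the picture's height over the tangent of half this angle, whatever the lens; pixels are square), "cx", "cy" (the principal point, pixels), "dist" ([k1, k2, p1, p2, k3] as OpenCV has them; the pictures are not rectified), "R" (3x3) and "t" (3): a world point X has camera coordinates R X + t; the wrist camera has in their place "hand_eye" (4x4, takes a point from camera to tool coordinates, whose origin is the TCP and whose axes are the flange's). Camera axes: x right, y down, z forward; pixel columns grow to the right and rows downward; lengths in m; the calibration is good to about 2 mm. A picture is of the moment at which its call begins: read the wrist's pose just before it. camera_info takes no time and is no camera call.
- r.finish_job(): hands the job in, once; it reports no verdict.
The state is a dict: "clock": time; "joint_pos": joint angles; "qvel": joint speeds; "joint_torque": joint torques, N m; "tool_pos": TCP position; "tcp_rot": TCP orientation; "wrist_force": force on the tool from outside, world axes, zero at the start; "wrist_torque": the same for the moment, N m; "grip_width": opening from 0.0 (shut) to 1.0 (fully open).
Only numpy, scipy, OpenCV 4.12 (cv2) and the standard library are available. Lean on these libraries where they do the work, as an engineer would, in place of code of your own. Each camera call takes 0.05 s, during which the arm holds its last target.

## Working session

There is one attempt and no reset: what is moved stays moved. The work goes in short steps, Python scripts to look and compute and a tool call to move; the robot and the scene stay as the last step left them, time stands still between calls to the robot, and variables do not carry over. Pictures are saved under pics/ and viewed, and the job is handed in when it is done.

Besides the shell and the picture viewer there is one more tool, called after "Emit:" in YAML: its name, and indented under it one key for each argument. send_rows: Moves the arm, as the interface text tells. Shifts and turns lie within -1 to 1; 1 stands for 20 cm of shift or 30 degrees of turn. Its arguments: {"type":"object","properties":{"delta_pos":{"type":"array","items":{"type":"array","items":{"type":"number"}}},"rotation":{"type":"array","items":{"type":"array","items":{"type":"number"}}},"jaw":{"type":"array","items":{"type":"number"}},"squeeze":{"type":"number"}},"required":["delta_pos","rotation","jaw"]}

```bash
ls; mkdir -p pics
python3 - <<'E'
from rig import r
import cv2
print(r.read_state())
for n in ["scene","top","wrist"]:
    im=r.camera(n); cv2.imwrite(f"pics/{n}0.png",im[:,:,::-1]); print(n,r.camera_info(n))
E
```

```text
pics
{'clock': 0.0, 'joint_pos': array([-5.29650969e+01,  2.20890753e+01,  3.78911143e-01, -2.92888331e-02,
       -6.84108273e+01, -1.48168939e+01]), 'qvel': array([ 0.09415793,  0.0358684 , -0.0334775 ,  0.03460139,  0.03390097,
        0.002939  ]), 'joint_torque': array([ 2.41015241e-04, -3.90663922e+01,  1.87402117e+01,  4.21970174e+00,
        1.10158237e-02, -2.02742235e-04]), 'tool_pos': array([ 0.23628419, -0.57838017,  0.40367023]), 'tcp_rot': array([[-9.25823036e-01, -3.77956226e-01, -8.92414377e-04],
       [-3.77957271e-01,  9.25820940e-01,  1.97195500e-03],
       [ 8.09032470e-05,  2.16297587e-03, -9.99997657e-01]]), 'wrist_force': array([-0.15346303, -0.73044867, -0.25222866]), 'wrist_torque': array([ 0.00269662, -0.00074728, -0.01918295]), 'grip_width': 1.0009910972114415}
scene {'vfov': 51.8175795673981, 'cx': 320.84207479506347, 'cy': 196.52071613421867, 'dist': array([-0.04217094,  0.        ,  0.        ,  0.        ,  0.        ]), 'R': array([[ 0.22309192,  0.97475986,  0.00855642],
       [ 0.71793772, -0.15836321, -0.67785436],
       [-0.65939019,  0.1573668
[... 296 characters left out ...]
8e-04],
       [-9.71462992e-01,  4.72301482e-02, -2.32441322e-01],
       [ 2.32193148e-01, -1.07509538e-02, -9.72610281e-01]]), 't': array([0.0183843 , 0.51641614, 0.98606169])}
wrist {'vfov': 65.03177746922583, 'cx': 314.2130660064649, 'cy': 199.00170661197345, 'dist': array([-0.06288552,  0.        ,  0.        ,  0.        ,  0.        ]), 'hand_eye': array([[ 9.50744179e-04, -9.67292935e-01, -2.53660155e-01,
         6.95302362e-02],
       [ 9.99999452e-01,  1.03062713e-03, -1.82033651e-04,
         4.16032181e-04],
       [ 4.37508902e-04, -2.53659843e-01,  9.67293385e-01,
         1.94909857e-02],
       [ 0.00000000e+00,  0.00000000e+00,  0.00000000e+00,
         1.00000000e+00]])}
```

View pics/scene0.png

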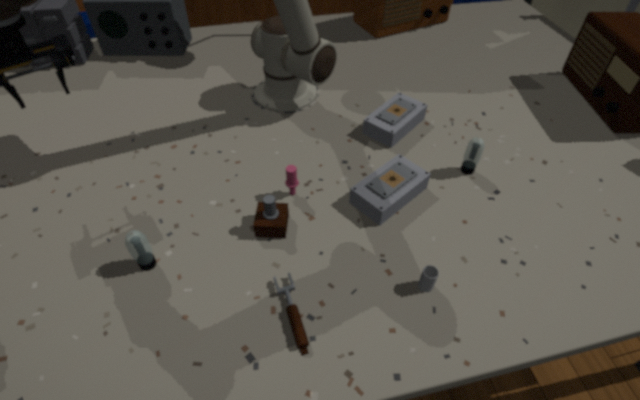

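View pics/top0.png

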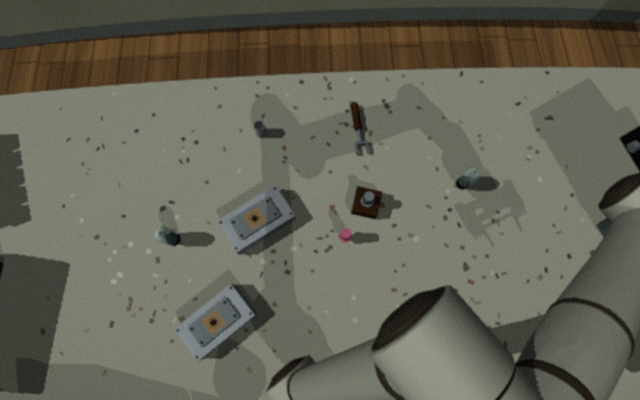

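View pics/wrist0.png

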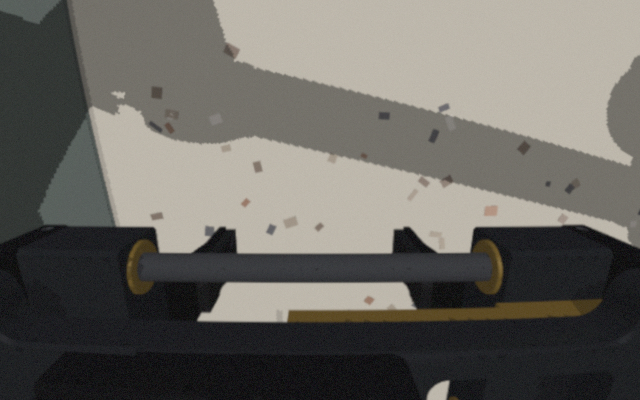

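The scene view shows the stand with its pin at (270,210), a pink decoy at (291,180), and two chassis at (390,187) and (395,120). The tubes are at (140,250) and (472,157), the shield at (429,278) and the puller at (290,315). In the top view the chassis are at (257,218) and (215,320), and the pin is at (368,200).

```bash
cat > h.py <<'E'
from rig import r
import numpy as np, cv2
from scipy.spatial.transform import Rotation as Ro
def K(ci,h=400):
    f=h/2/np.tan(np.radians(ci['vfov']/2)); return np.array([[f,0,ci['cx']],[0,f,ci['cy']],[0,0,1]])
def pose(n,ci,st=None):
    if 'R' in ci: return np.array(ci['R']),np.array(ci['t'])
    T=np.eye(4);T[:3,:3]=st['tcp_rot'];T[:3,3]=st['tool_pos'];T=T@ci['hand_eye']
    R=T[:3,:3].T; return R,-R@T[:3,3]
def ray(n,uv,st=None):
    ci=r.camera_info(n);R,t=pose(n,ci,st)
    p=cv2.undistortPoints(np.array(uv,float).reshape(-1,1,2),K(ci),np.array(ci['dist'])).reshape(-1,2)
    d=np.c_[p,np.ones(len(p))]@R; return -R.T@t,d
def onz(n,uv,z,st=None):
    c,d=ray(n,uv,st); z=np.broadcast_to(z,len(d)); return c+d*((z-c[2])/d[:,2])[:,None]
def proj(n,X,st=None):
    ci=r.camera_info(n);R,t=pose(n,ci,st)
    return cv2.projectPoints(np.array(X,float).reshape(-1,1,3),cv2.Rodrigues(R)[0],t,K(ci),np.array(ci['dist']))[0].reshape(-1,2)
E
python3 - <<'E'
from h import *
import cv2
print("ch top",onz("top",[[256,218],[214,321]],.056))
print("ch scene",onz("scene",[[392,179],[397,110]],.056))
print("pin top/scene",onz("top",[[369,197]],.089),onz("scene",[[269,200]],.089))
print("stand",onz("top",[[367,203]],.042),"pink",onz("top",[[345,235]],.08))
print("tubes",onz("top",[[173,240],[463,182]],0.0),"shield",onz("top",[[262,133]],0.0),"puller",onz("top",[[360,130]],.012))
for n,f,b in [("top","top",(170,170,400,370)),("scene","scene",(330,80,450,230)),("scene","s2",(240,160,310,250))]:
    im=cv2.imread(f"pics/{n}0.png")[b[1]:b[3],b[0]:b[2]]
    s=min(790/im.shape[1],590/im.shape[0]);cv2.imwrite(f"pics/{f}z0.png",cv2.resize(im,None,fx=s,fy=s,interpolation=cv2.INTER_CUBIC))
E
```

```text
ch top [[0.49321686 0.17337456 0.056     ]
 [0.23698764 0.28176964 0.056     ]]
ch scene [[0.49778128 0.17791417 0.056     ]
 [0.23636552 0.28641558 0.056     ]]
pin top/scene [[ 0.52681154 -0.12020238  0.089     ]] [[ 0.53209689 -0.11889151  0.089     ]]
stand [[ 0.52265233 -0.11958234  0.042     ]] pink [[ 0.43366308 -0.05379585  0.08      ]]
tubes [[ 0.45442387  0.41241508  0.        ]
 [ 0.58058431 -0.40148021  0.        ]] shield [[0.75589833 0.16354476 0.        ]] puller [[ 0.74581562 -0.11919069  0.012     ]]
```

View pics/topz0.png

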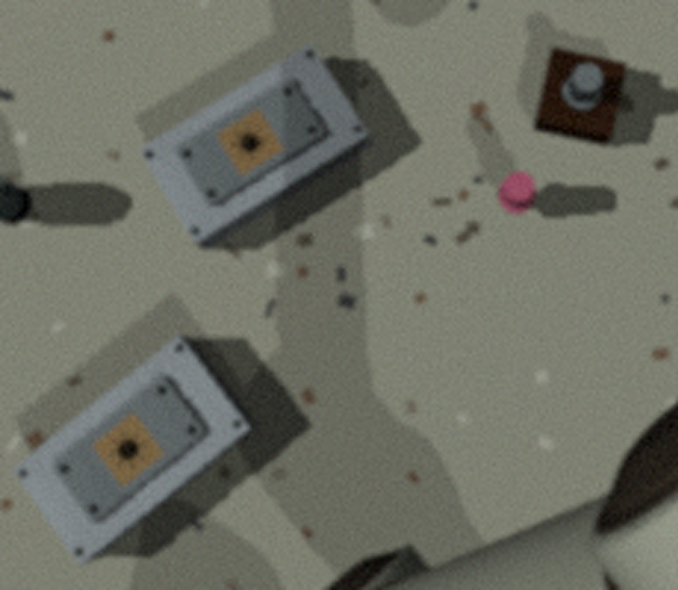

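View pics/scenez0.png

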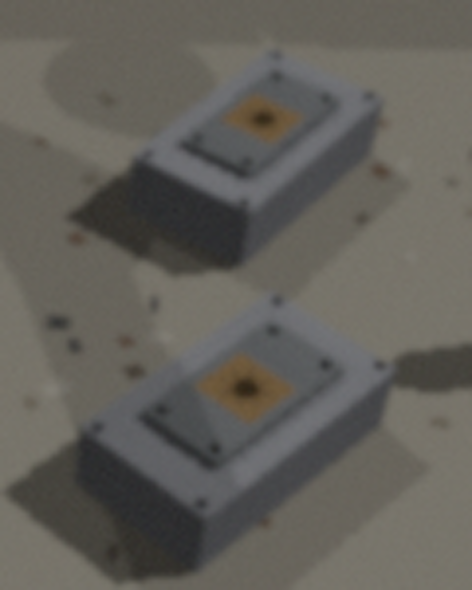

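View pics/s2z0.png

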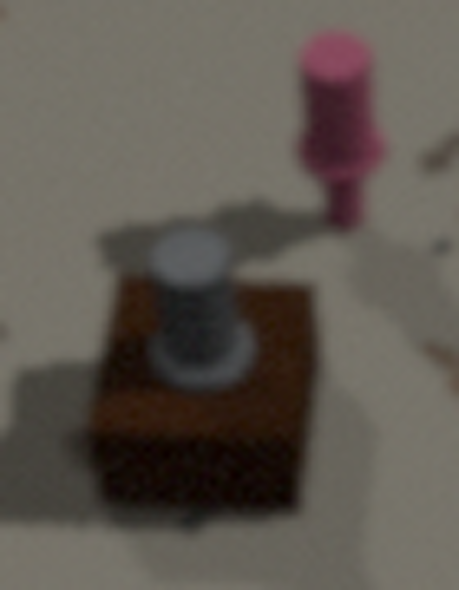

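Emit:
send_rows:
  delta_pos:
    - [0.1213,0.19,0]
    - [0.1213,0.19,0]
    - [0.1213,0.19,0]
    - [0.1213,0.19,0]
    - [0.1213,0.19,0]
    - [0.1213,0.19,0]
    - [0.1213,0.19,0]
    - [0.1213,0.19,0]
    - [0.1213,0.19,0]
    - [0.1213,0.19,0]
    - [0.1213,0.19,0]
    - [0.1213,0.19,0]
  rotation:
    - [0,0,0.278]
    - [0,0,0.278]
    - [0,0,0.278]
    - [0,0,0.278]
    - [0,0,0.278]
    - [0,0,0.278]
    - [0,0,0.278]
    - [0,0,0.278]
    - [0,0,0.278]
    - [0,0,0.278]
    - [0,0,0.278]
    - [0,0,0.278]
  jaw: [1,1,1,1,1,1,1,1,1,1,1,1]
  squeeze: 15

```text
clock: 1.35
tool_pos: [0.528, -0.1208, 0.4047]
tcp_rot: [[0.54, -0.842, -0.0], [-0.842, -0.54, 0.0], [-0.0, 0.0, -1.0]]
wrist_force: [0.5, 0.2, 0.2]
grip_width: 1.001
```

Emit:
send_rows:
  delta_pos:
    - [0,0,0]
    - [0,0,0]
    - [0,0,0]
  rotation:
    - [0,0,0]
    - [0,0,0]
    - [0,0,0]
  jaw: [1,1,1]

```text
clock: 1.65
tool_pos: [0.527, -0.123, 0.4045]
tcp_rot: [[0.533, -0.846, -0.001], [-0.846, -0.533, -0.0], [-0.0, 0.001, -1.0]]
wrist_force: [-0.4, 0.4, 0.5]
grip_width: 0.996
```

```bash
cat > shot.py <<'E'
from h import *
import sys,pickle
def shot(tag,names=("wrist",)):
    for n in names:
        st=r.read_state(); im=r.camera(n)
        cv2.imwrite(f"pics/{n}{tag}.png",im[:,:,::-1]); pickle.dump(st,open(f"pics/{n}{tag}.pkl","wb"))
    print(st['clock'],st['tool_pos'].round(4),st['tcp_rot'].round(4).tolist(),st['wrist_force'].round(2),st['wrist_torque'].round(2),round(st['grip_width'],3),st['joint_pos'].round(1))
if __name__=="__main__": shot(sys.argv[1],sys.argv[2:])
E
python3 shot.py 1 wrist
```

```text
1.65 [ 0.527  -0.123   0.4045] [[0.5334, -0.8459, -0.0009], [-0.8459, -0.5334, -0.0], [-0.0005, 0.0008, -1.0]] [-0.38  0.36  0.48] [-0.05  0.17 -0.  ] 0.996 [  4.   13.9 -11.4  -0.  -64.8  28.2]
```

View pics/wrist1.png

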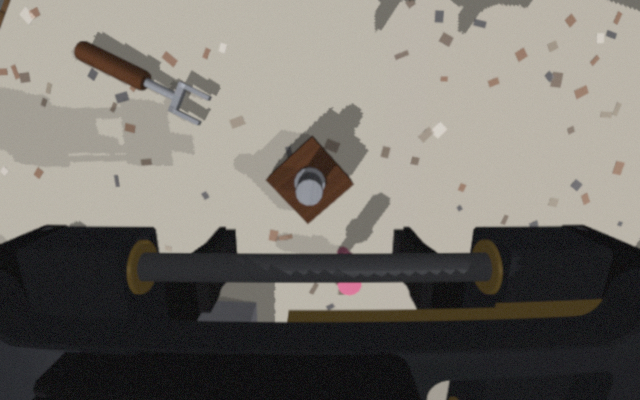

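The wrist view shows the stand centred at (309,180) and the round handle top at about (309,193).

Run:
```python
from h import *
import pickle
st=pickle.load(open("pics/wrist1.pkl","rb"))
im=cv2.imread("pics/wrist1.png")[120:240,250:370]
cv2.imwrite("pics/w1z.png",cv2.resize(im,None,fx=4.9,fy=4.9,interpolation=cv2.INTER_CUBIC))
c,d=ray("wrist",[[309.5,192.5]],st);print("pin top",onz("wrist",[[309.5,192.5]],.092,st))
print("stand corners",onz("wrist",[[313,136],[354,182],[307,223],[266,180]],.042,st), onz("wrist",[[313,136],[354,182],[307,223],[266,180]],.042,st).mean(0))
print("scene est",onz("scene",[[269,200]],.092), onz("top",[[369,197]],.092))
```

```text
pin top [[ 0.52927377 -0.11945625  0.092     ]]
stand corners [[ 0.55349985 -0.16391088  0.042     ]
 [ 0.48789581 -0.14563402  0.042     ]
 [ 0.50669916 -0.07670962  0.042     ]
 [ 0.57206369 -0.09517132  0.042     ]] [ 0.53003963 -0.12035646  0.042     ]
scene est [[ 0.53485215 -0.11902579  0.092     ]] [[ 0.52604435 -0.11982431  0.092     ]]
```

View pics/w1z.png

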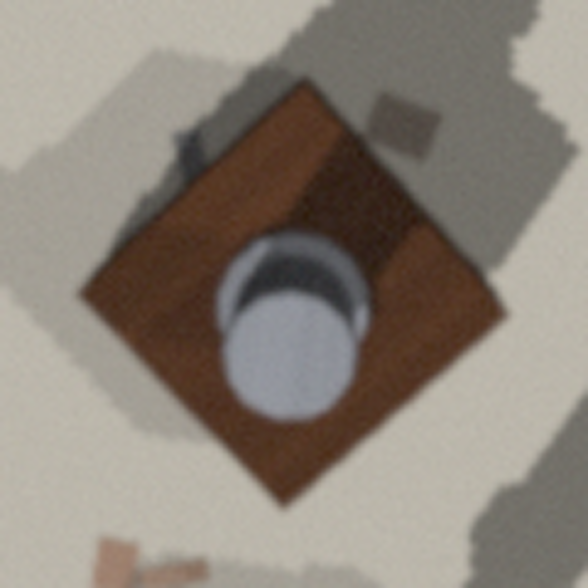

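Emit:
send_rows:
  delta_pos:
    - [0.004,0.0057,-0.07]
    - [0.004,0.0057,-0.07]
    - [0.004,0.0056,-0.07]
    - [0,0,-0.07]
    - [0,0,-0.07]
    - [0,0,-0.07]
    - [0,0,-0.07]
    - [0,0,-0.07]
    - [0,0,-0.07]
    - [0,0,-0.07]
    - [0,0,-0.07]
    - [0,0,-0.07]
  rotation:
    - [0,0,0]
    - [0,0,0]
    - [0,0,0]
    - [0,0,0]
    - [0,0,0]
    - [0,0,0]
    - [0,0,0]
    - [0,0,0]
    - [0,0,0]
    - [0,0,0]
    - [0,0,0]
    - [0,0,0]
  jaw: [0.65,0.65,0.65,0.65,0.65,0.65,0.65,0.65,0.65,0.65,0.65,0.65]

```text
clock: 2.9
tool_pos: [0.5293, -0.1205, 0.2365]
tcp_rot: [[0.532, -0.847, 0.0], [-0.847, -0.532, -0.0], [0.0, -0.0, -1.0]]
wrist_force: [1.0, 0.1, -0.6]
grip_width: 0.649
```

Emit:
send_rows:
  delta_pos:
    - [0,0,0]
    - [0,0,0]
  rotation:
    - [0,0,0]
    - [0,0,0]
  jaw: [0.65,0.65]

```text
clock: 3.1
tool_pos: [0.5297, -0.12, 0.2371]
tcp_rot: [[0.533, -0.846, 0.0], [-0.846, -0.533, -0.0], [0.0, 0.0, -1.0]]
wrist_force: [0.3, -0.9, -0.2]
grip_width: 0.654
```

```bash
python3 shot.py 2 wrist scene
```

```text
3.15 [ 0.53   -0.1199  0.2375] [[0.5335, -0.8458, 0.0012], [-0.8458, -0.5335, -0.0002], [0.0008, -0.0009, -1.0]] [-0.01  0.25 -0.07] [-0.03  0.13 -0.07] 0.651 [  4.4  24.6 -23.1   0.  -42.2  27.9]
```

View pics/wrist2.png

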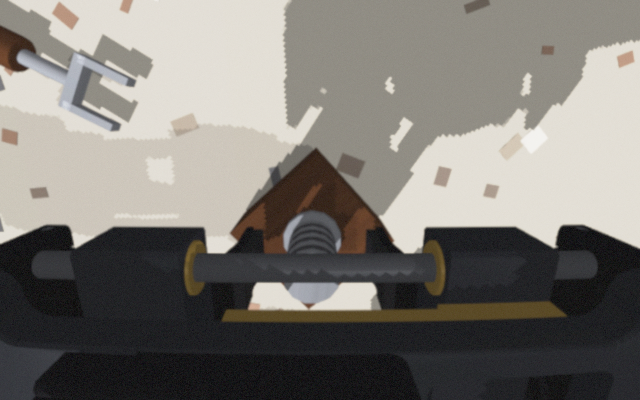

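View pics/scene2.png

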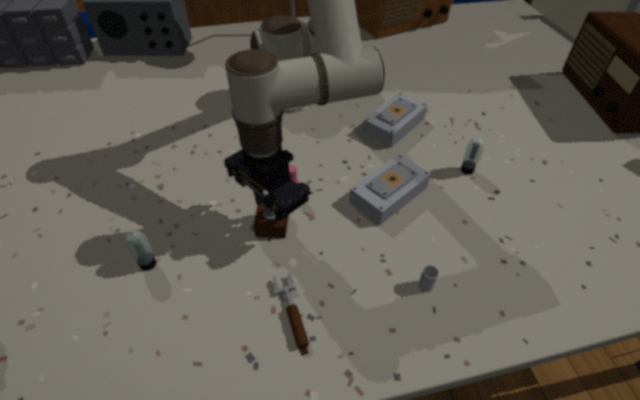

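The handle sits between the open fingers at about (313,260), so I'll close the gripper.

Emit:
send_rows:
  delta_pos:
    - [0,0,0]
    - [0,0,0]
    - [0,0,0]
    - [0,0,0]
    - [0,0,0]
    - [0,0,0]
  rotation:
    - [0,0,0]
    - [0,0,0]
    - [0,0,0]
    - [0,0,0]
    - [0,0,0]
    - [0,0,0]
  jaw: [0.2,0.2,0.2,0.2,0.2,0.2]
  squeeze: 30

```text
clock: 3.8
tool_pos: [0.53, -0.1191, 0.2369]
tcp_rot: [[0.534, -0.845, 0.0], [-0.845, -0.534, 0.0], [0.0, -0.0, -1.0]]
wrist_force: [0.3, 0.9, 1.6]
grip_width: 0.29
```

Emit:
send_rows:
  delta_pos:
    - [0,0,0.03]
    - [0,0,0.06]
    - [0,0,0.08]
    - [0,0,0.08]
    - [0,0,0.08]
    - [0,0,0.08]
    - [0,0,0.08]
    - [0,0,0.06]
    - [0,0,0]
    - [0,0,0]
  rotation:
    - [0,0,0]
    - [0,0,0]
    - [0,0,0]
    - [0,0,0]
    - [0,0,0]
    - [0,0,0]
    - [0,0,0]
    - [0,0,0]
    - [0,0,0]
    - [0,0,0]
  jaw: [0.2,0.2,0.2,0.2,0.2,0.2,0.2,0.2,0.2,0.2]

```text
clock: 4.8
tool_pos: [0.5295, -0.1191, 0.3467]
tcp_rot: [[0.534, -0.845, -0.0], [-0.845, -0.534, 0.0], [-0.0, -0.0, -1.0]]
wrist_force: [-0.4, -0.5, -2.8]
grip_width: 0.293
```

```bash
python3 shot.py 3 wrist scene
```

```text
4.85 [ 0.5295 -0.1192  0.3461] [[0.5341, -0.8454, -0.0014], [-0.8454, -0.5341, 0.0003], [-0.001, 0.001, -1.0]] [-0.18  0.31 -1.38] [0.01 0.11 0.02] 0.288 [  4.4  17.  -16.1  -0.  -57.   27.9]
```

View pics/scene3.png

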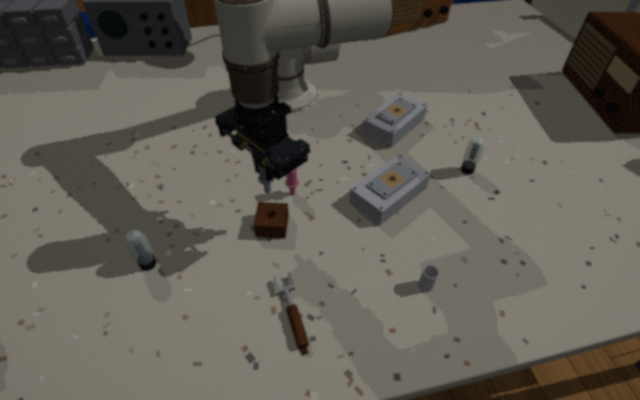

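View pics/wrist3.png

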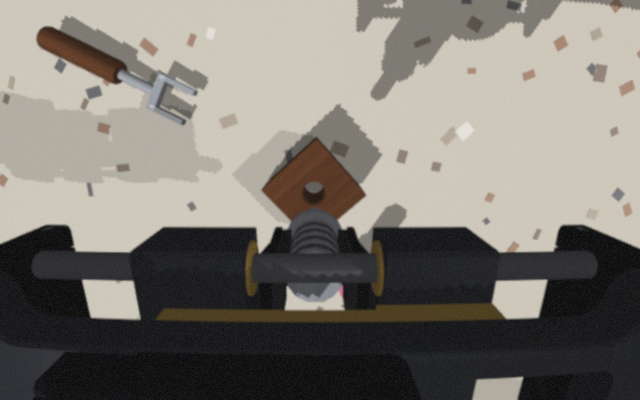

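The scene view shows the stand empty and the pin held, with its spigot at about (267,183). The wrist view shows the stand's hole at (314,187). Next I'll carry the pin towards the chassis, stopping short so the bore stays visible.

Emit:
send_rows:
  delta_pos:
    - [-0.02,0.12,0]
    - [-0.025,0.16,0]
    - [-0.025,0.16,0]
    - [-0.025,0.16,0]
    - [-0.025,0.16,0]
    - [-0.025,0.16,0]
    - [-0.025,0.16,0]
    - [-0.025,0.16,0]
    - [-0.025,0.16,0]
    - [-0.025,0.16,0]
    - [-0.005,0.04,0]
    - [0,0,0]
  rotation:
    - [0,0,0]
    - [0,0,0]
    - [0,0,0]
    - [0,0,0]
    - [0,0,0]
    - [0,0,0]
    - [0,0,0]
    - [0,0,0]
    - [0,0,0]
    - [0,0,0]
    - [0,0,0]
    - [0,0,0]
  jaw: [0.2,0.2,0.2,0.2,0.2,0.2,0.2,0.2,0.2,0.2,0.2,0.2]

```text
clock: 6.1
tool_pos: [0.4796, 0.2018, 0.3459]
tcp_rot: [[0.536, -0.844, -0.001], [-0.844, -0.536, -0.001], [0.0, 0.002, -1.0]]
wrist_force: [-0.3, -0.1, -1.3]
grip_width: 0.292
```

Emit:
send_rows:
  delta_pos:
    - [0,0,0]
    - [0,0,0]
    - [0,0,0]
  rotation:
    - [0,0,0]
    - [0,0,0]
    - [0,0,0]
  jaw: [0.2,0.2,0.2]

```text
clock: 6.4
tool_pos: [0.48, 0.1998, 0.3467]
tcp_rot: [[0.533, -0.846, -0.0], [-0.846, -0.533, -0.0], [0.0, 0.0, -1.0]]
wrist_force: [0.3, 1.0, -1.8]
grip_width: 0.293
```

```bash
python3 shot.py 4 wrist
```

```text
6.4 [0.48   0.1998 0.3467] [[0.5331, -0.8461, -0.0003], [-0.8461, -0.5331, -0.0002], [0.0001, 0.0004, -1.0]] [ 0.28  1.01 -1.84] [-0.03  0.12  0.05] 0.293 [ 40.5  14.9 -19.1   0.  -56.1  -8.3]
```

View pics/wrist4.png

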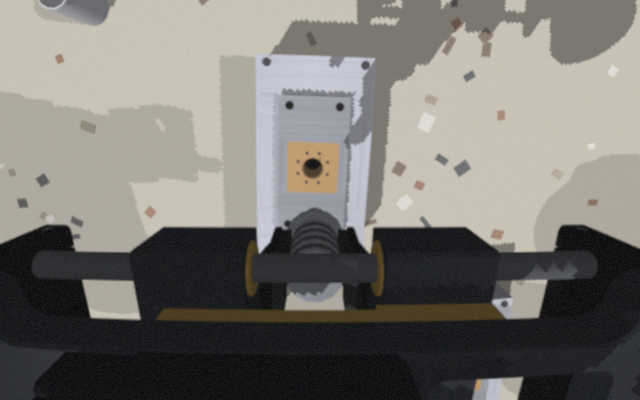

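Run:
```python
from h import *
import pickle
st=pickle.load(open("pics/wrist4.pkl","rb"))
im=cv2.imread("pics/wrist4.png")
z=im[130:205,265:365]
cv2.imwrite("pics/w4z.png",cv2.resize(z,None,fx=7,fy=7,interpolation=cv2.INTER_CUBIC))
hsv=cv2.cvtColor(im,cv2.COLOR_BGR2HSV)
m=((hsv[...,1]>80)&(hsv[...,0]<25)&(hsv[...,2]>90)).astype(np.uint8); m[:130]=0;m[205:]=0;m[:,:270]=0;m[:,360:]=0
m=cv2.morphologyEx(m,cv2.MORPH_CLOSE,np.ones((15,15)))
c=max(cv2.findContours(m,0,2)[0],key=cv2.contourArea); rc=cv2.minAreaRect(c);b=cv2.boxPoints(rc);print(rc)
B=onz("wrist",b,.056,st);print("socket box",B.round(4).tolist(),B.mean(0),[np.linalg.norm(B[i]-B[i-1]) for i in range(4)])
g=cv2.cvtColor(im,cv2.COLOR_BGR2GRAY)[150:186,298:328]
d=(g<75);ys,xs=np.nonzero(d);print("dark",xs.mean()+298,ys.mean()+150,xs.min()+298,xs.max()+298,ys.min()+150,ys.max()+150)
print("bore guess",onz("wrist",[[312.5,167.5]],.056,st))
W=onz("wrist",[[266.5,61.5],[365.5,65.5]],.05,st);print("screws",W, np.degrees(np.arctan2(*(W[0]-W[1])[[1,0]])))
```

```text
((312.0486755371094, 167.08790588378906), (49.729068756103516, 48.764122009277344), 1.9749339818954468)
socket box [[0.5033, 0.2082, 0.056], [0.5242, 0.1708, 0.056], [0.4874, 0.1493, 0.056], [0.4651, 0.186, 0.056]] [0.49501666 0.17859067 0.056     ] [np.float64(0.0441732490559852), np.float64(0.04284650174846858), np.float64(0.042538147310065916), np.float64(0.04289937069845965)]
dark 312.281512605042 167.14285714285714 304 320 159 176
bore guess [[0.49469383 0.17836257 0.056     ]]
screws [[0.57387059 0.12430424 0.05      ]
 [0.50265666 0.08303847 0.05      ]] 30.090662654686778
```

View pics/w4z.png

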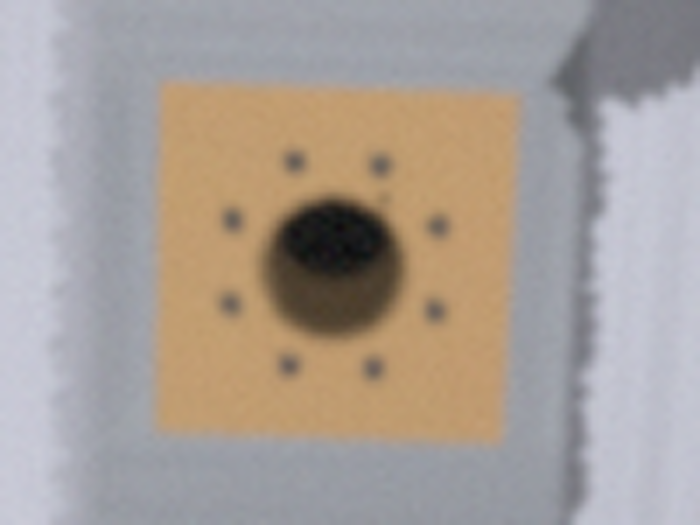

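Run:
```python
from h import *
import pickle
st=pickle.load(open("pics/wrist4.pkl","rb"))
st3=pickle.load(open("pics/wrist3.pkl","rb"))
im=cv2.imread("pics/wrist4.png")
a=np.linspace(0,2*np.pi,73)
z=cv2.resize(im,None,fx=6,fy=6,interpolation=cv2.INTER_CUBIC)
def circ(rad,dep,ex=0,ey=0):
    P=np.c_[ex+rad*np.cos(a),ey+rad*np.sin(a),np.full(73,dep)]
    return P@st['tcp_rot'].T+st['tool_pos']
for rad,dep,col in [(.017,.1895,(0,0,255)),(.017,.1945,(0,255,0)),(.008,.2305,(255,0,0)),(.0065,.2305,(255,255,0))]:
    p=proj("wrist",circ(rad,dep),st); print(p.min(0),p.max(0))
    cv2.polylines(z,[np.int32((p+.5)*6)],True,col,1)
cv2.imwrite("pics/w4p.png",z[1200:1800,1500:2290])
H=onz("wrist",[[314.2,187.5]],.042,st3); print("hole",H,"in tool",(H-st3['tool_pos'])@st3['tcp_rot'])
```

```text
[284.18077068 211.1473253 ] [342.7488908  265.82941998]
[284.95242627 208.64697128] [342.01361453 262.08229277]
[302.26308085 206.42710581] [324.91865122 228.00159989]
[304.38678308 208.48468202] [322.79494728 226.01386256]
hole [[ 0.53178551 -0.12347569  0.042     ]] in tool [[0.0050147  0.00043174 0.30467353]]
```

View pics/w4p.png

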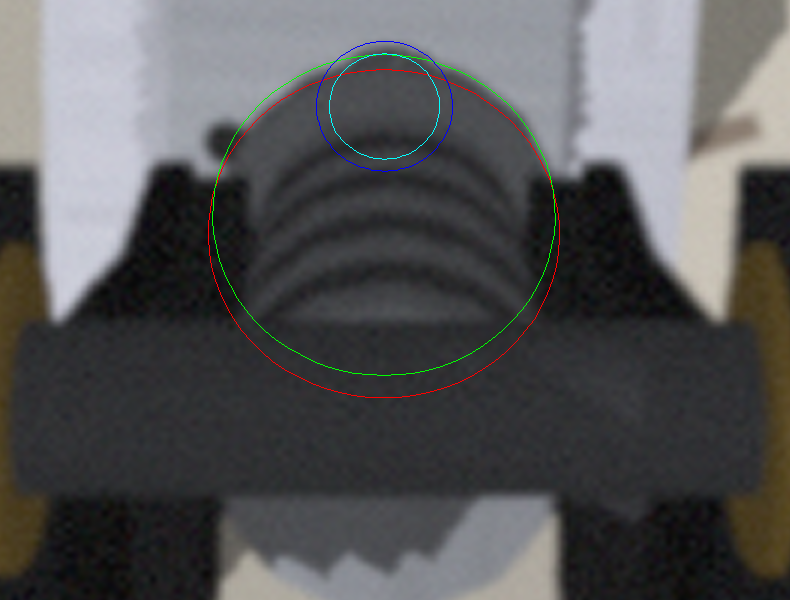

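Run:
```python
from h import *
import pickle
st=pickle.load(open("pics/wrist3.pkl","rb"))
im=cv2.imread("pics/wrist3.png")
z=cv2.resize(im,None,fx=6,fy=6,interpolation=cv2.INTER_CUBIC)
a=np.linspace(0,2*np.pi,73)
for (x,y),col in [((.5293,-.1195),(0,255,0)),((.53,-.1204),(0,0,255))]:
    p=proj("wrist",np.c_[x+.01*np.cos(a),y+.01*np.sin(a),0*a+.042],st); cv2.polylines(z,[np.int32((p+.5)*6)],True,col,1)
cv2.imwrite("pics/w3p.png",cv2.convertScaleAbs(z[780:1370,1500:2290],alpha=1.6))
```

```text
(no output)
```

View pics/w3p.png

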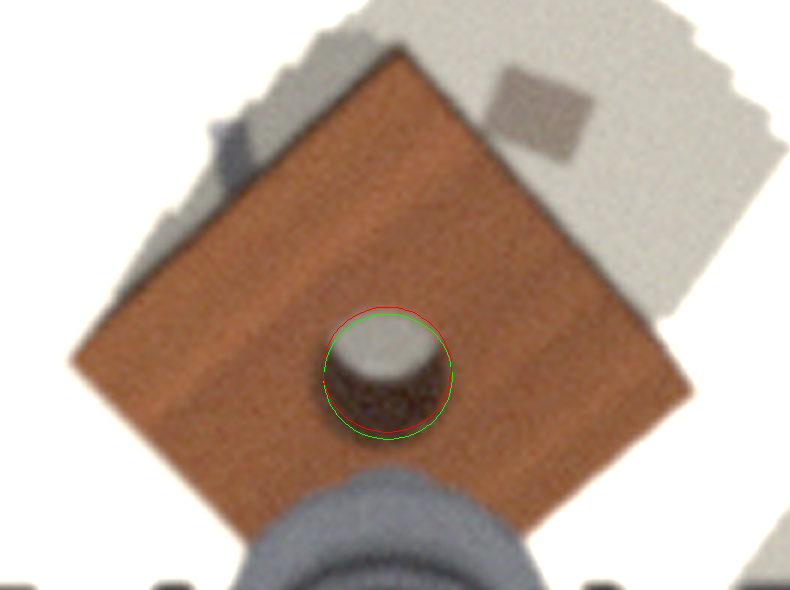

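Everything agrees: the bore at (312.3,167.9) in wrist4 maps to (0.4947, 0.178), the chassis yaw is 30.1°, and the pin lies on the tool axis to within about 1 mm. I'll lean the pin 20° along the slot and move above the bore.

Emit:
send_rows:
  delta_pos:
    - [0,0,0]
    - [0.0446,-0.074,-0.03]
    - [0.0446,-0.074,-0.03]
    - [0.0446,-0.074,-0.03]
    - [0.0446,-0.074,-0.03]
    - [0.0446,-0.074,-0.03]
    - [0.0446,-0.074,-0.03]
    - [0,0,0]
    - [0,0,0]
    - [0,0,0]
  rotation:
    - [0,0,-0.07]
    - [0.1153,0.0669,0]
    - [0.1153,0.0669,0]
    - [0.1153,0.0669,0]
    - [0.1153,0.0669,0]
    - [0.1153,0.0669,0]
    - [0,0,0]
    - [0,0,0]
    - [0,0,0]
    - [0,0,0]
  jaw: [0.2,0.2,0.2,0.2,0.2,0.2,0.2,0.2,0.2,0.2]

```text
clock: 7.45
tool_pos: [0.5331, 0.1123, 0.3111]
tcp_rot: [[0.473, -0.864, -0.171], [-0.812, -0.503, 0.296], [-0.342, -0.001, -0.94]]
wrist_force: [-0.3, -0.6, -1.3]
grip_width: 0.289
```

```bash
python3 shot.py 5 wrist scene
cat > chk.py <<'E'
from h import *
import sys
B=np.array([float(sys.argv[1]),float(sys.argv[2]),.056]) if len(sys.argv)>2 else np.array([.4947,.1781,.056])
yaw=np.radians(30.1);cx=np.array([np.cos(yaw),np.sin(yaw),0]);cy=np.array([-np.sin(yaw),np.cos(yaw),0])
st=r.read_state();F=st['tool_pos']+st['tcp_rot']@np.array([-.0005,0,.2305]);d=F-B
print("foot rel bore: chx %.2f chy %.2f z %.2f mm"%(d@cx*1e3,d@cy*1e3,d[2]*1e3),"tilt chy/chx",np.degrees(np.arcsin(-st['tcp_rot'][:,2]@cy)).round(2),np.degrees(np.arcsin(-st['tcp_rot'][:,2]@cx)).round(2))
f=st['wrist_force'];print("force chx,chy,z",(f@cx).round(2),(f@cy).round(2),f[2].round(2),"t",st['clock'],"w",st['grip_width'])
E
python3 chk.py
```

```text
7.5 [0.5331 0.1125 0.3111] [[0.4736, -0.8639, -0.1713], [-0.8117, -0.5036, 0.2958], [-0.3418, -0.001, -0.9398]] [-0.09 -0.35 -2.17] [-0.76 -0.31  0.01] 0.292 [ 23.1  21.   -8.6 -22.  -64.7  17.4]
foot rel bore: chx 0.37 chy 3.34 z 38.72 mm tilt chy/chx -19.99 -0.01
force chx,chy,z 0.99 -0.46 -2.81 t 7.55 w 0.28871299039262627
```

View pics/wrist5.png

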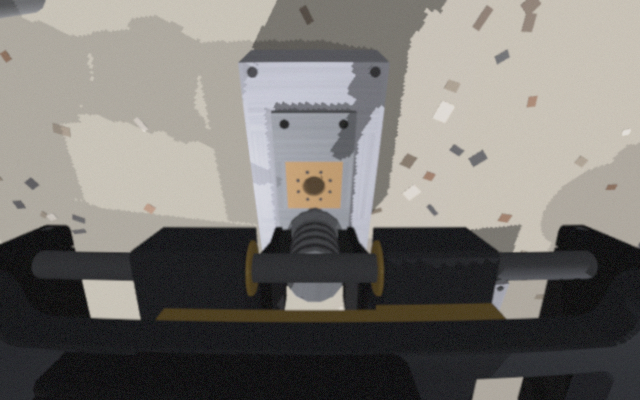

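View pics/scene5.png

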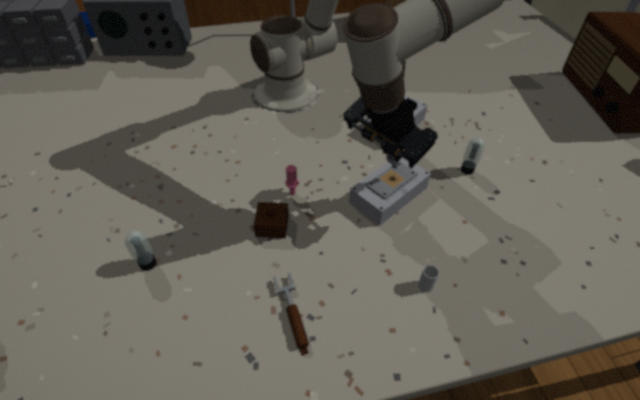

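The wrist view shows the bore clear of the pin at about (314.5,186), so I'll re-measure it from this tilted view.

Run:
```python
from h import *
import pickle
st=pickle.load(open("pics/wrist5.pkl","rb"));im=cv2.imread("pics/wrist5.png")
z=cv2.resize(im,None,fx=7,fy=7,interpolation=cv2.INTER_CUBIC);a=np.linspace(0,2*np.pi,73)
for x,y,c in [(.4947,.1781,(0,255,0))]:
  for rad in (.0086,.0096):
    p=proj("wrist",np.c_[x+rad*np.cos(a),y+rad*np.sin(a),0*a+.056],st);cv2.polylines(z,[np.int32((p+.5)*7)],True,c,1)
yaw=np.radians(30.1);cx=np.array([np.cos(yaw),np.sin(yaw),0]);cy=np.array([-np.sin(yaw),np.cos(yaw),0])
P=np.array([np.array([.4947,.1781,.056])+.022*(s*cx+t*cy) for s,t in((1,1),(1,-1),(-1,-1),(-1,1))])
p=proj("wrist",P,st);cv2.polylines(z,[np.int32((p+.5)*7)],True,(255,0,0),1)
cv2.imwrite("pics/w5p.png",cv2.convertScaleAbs(z[1080:1670,1850:2550],alpha=1.5))
```

```text
(no output)
```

View pics/w5p.png

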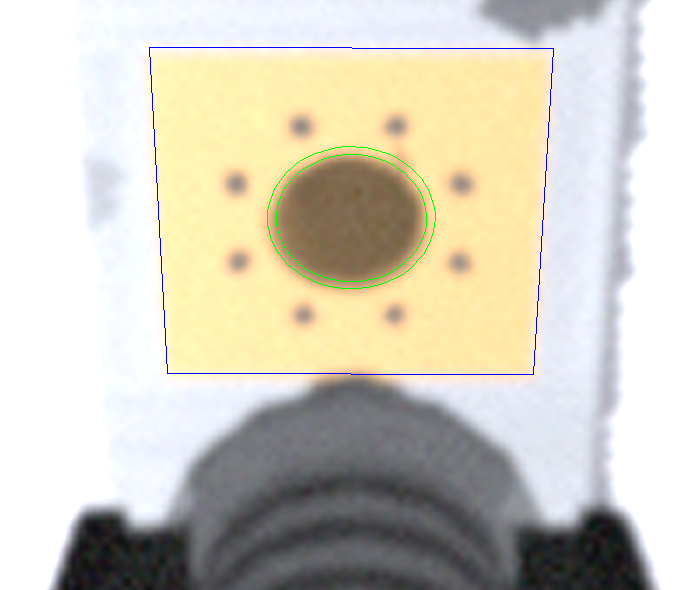

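Emit:
send_rows:
  delta_pos:
    - [0.0015,-0.0026,-0.03]
    - [0.0015,-0.0026,-0.03]
    - [0,0,-0.03]
    - [0,0,-0.03]
    - [0,0,-0.025]
    - [0,0,-0.018]
    - [0,0,0]
    - [0,0,0]
  rotation:
    - [0,0,0]
    - [0,0,0]
    - [0,0,0]
    - [0,0,0]
    - [0,0,0]
    - [0,0,0]
    - [0,0,0]
    - [0,0,0]
  jaw: [0.2,0.2,0.2,0.2,0.2,0.2,0.2,0.2]

```text
clock: 8.35
tool_pos: [0.5341, 0.111, 0.2782]
tcp_rot: [[0.473, -0.864, -0.171], [-0.812, -0.503, 0.296], [-0.342, -0.001, -0.94]]
wrist_force: [1.1, -0.0, -1.9]
grip_width: 0.293
```

```bash
python3 shot.py 6 wrist scene;python3 chk.py .4948 .1784
python3 - <<'E'
import cv2
a=cv2.imread("pics/wrist6.png")[150:260,240:390]; cv2.imwrite("pics/w6z.png",cv2.convertScaleAbs(cv2.resize(a,None,fx=5,fy=5,interpolation=2),alpha=1.6))
a=cv2.imread("pics/scene6.png")[130:230,340:460]; cv2.imwrite("pics/s6z.png",cv2.convertScaleAbs(cv2.resize(a,None,fx=5.8,fy=5.8,interpolation=2),alpha=1.8))
E
```

```text
8.4 [0.5341 0.111  0.2783] [[0.4729, -0.8643, -0.1712], [-0.8121, -0.5029, 0.2958], [-0.3418, -0.0009, -0.9398]] [-0.01 -0.54 -1.81] [-0.74 -0.34  0.08] 0.289 [ 22.9  23.3 -10.2 -22.8 -61.1  19.3]
foot rel bore: chx 0.34 chy 1.24 z 5.98 mm tilt chy/chx -19.99 -0.03
force chx,chy,z 0.68 -0.45 -1.96 t 8.45 w 0.2896076388725492
```

View pics/w6z.png

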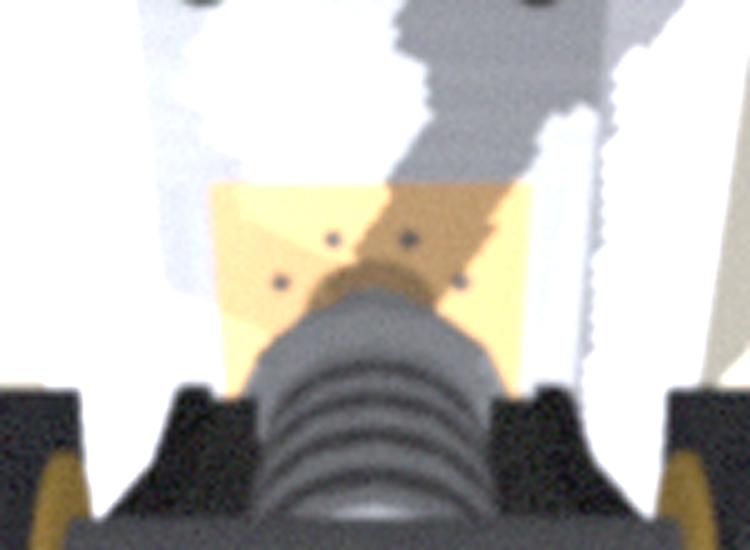

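View pics/s6z.png

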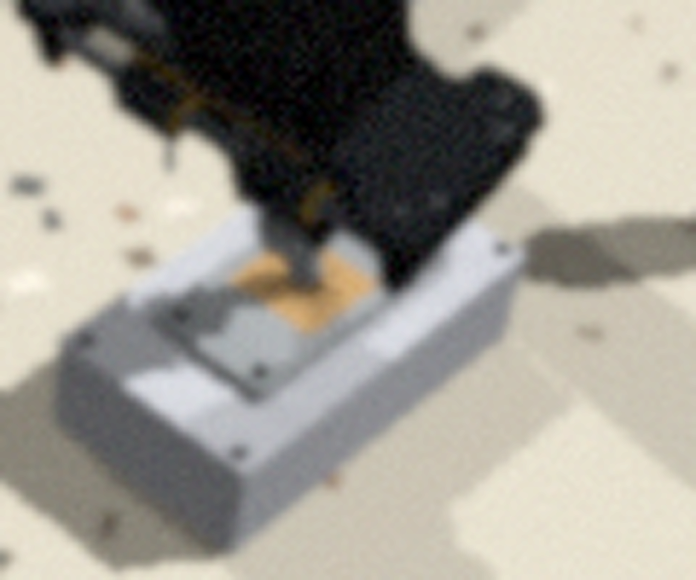

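Emit:
send_rows:
  delta_pos:
    - [-0.0013,0.0022,-0.0075]
    - [0,0,-0.0075]
    - [0,0,-0.0075]
    - [0,0,-0.005]
    - [0,0,0]
  rotation:
    - [0,0,0]
    - [0,0,0]
    - [0,0,0]
    - [0,0,0]
    - [0,0,0]
  jaw: [0.2,0.2,0.2,0.2,0.2]

```text
clock: 8.95
tool_pos: [0.5337, 0.1114, 0.2724]
tcp_rot: [[0.473, -0.864, -0.172], [-0.812, -0.503, 0.296], [-0.342, 0.0, -0.94]]
wrist_force: [-0.3, 0.6, -1.2]
grip_width: 0.291
```

```bash
python3 chk.py .4948 .1784
```

```text
foot rel bore: chx -0.09 chy 1.84 z -0.02 mm tilt chy/chx -20.0 0.03
force chx,chy,z 0.05 0.63 -1.2 t 8.95 w 0.29128198930435056
```

Emit:
send_rows:
  delta_pos:
    - [0,0,-0.004]
    - [0,0,-0.004]
    - [0,0,0]
  rotation:
    - [0,0,0]
    - [0,0,0]
    - [0,0,0]
  jaw: [0.2,0.2,0.2]

```text
clock: 9.25
tool_pos: [0.5337, 0.1114, 0.2709]
tcp_rot: [[0.473, -0.864, -0.172], [-0.812, -0.503, 0.296], [-0.342, -0.0, -0.94]]
wrist_force: [-1.0, 0.6, -1.4]
grip_width: 0.291
```

```bash
python3 chk.py .4948 .1784
```

```text
foot rel bore: chx -0.02 chy 1.85 z -1.51 mm tilt chy/chx -20.0 0.02
force chx,chy,z -0.62 1.01 -1.42 t 9.25 w 0.2912882298067036
```

Emit:
send_rows:
  delta_pos:
    - [0,0,-0.003]
    - [0,0,-0.003]
    - [0,0,-0.003]
    - [0,0,0]
    - [0,0,0]
  rotation:
    - [0,0,0]
    - [0,0,0]
    - [0,0,0]
    - [0,0,0]
    - [0,0,0]
  jaw: [0.2,0.2,0.2,0.2,0.2]

```text
clock: 9.75
tool_pos: [0.5337, 0.1114, 0.2692]
tcp_rot: [[0.473, -0.864, -0.172], [-0.812, -0.503, 0.296], [-0.342, -0.0, -0.94]]
wrist_force: [-0.1, 0.1, -0.9]
grip_width: 0.29
```

```bash
python3 shot.py 7 wrist scene; python3 chk.py .4948 .1784;python3 - <<'E'
import cv2
a=cv2.imread("pics/wrist7.png")[150:260,240:390]; cv2.imwrite("pics/w7z.png",cv2.convertScaleAbs(cv2.resize(a,None,fx=5,fy=5,interpolation=2),alpha=1.6))
a=cv2.imread("pics/scene7.png")[130:230,340:460]; cv2.imwrite("pics/s7z.png",cv2.convertScaleAbs(cv2.resize(a,None,fx=5.8,fy=5.8,interpolation=2),alpha=1.8))
E
```

```text
9.8 [0.5337 0.1114 0.2692] [[0.4727, -0.8643, -0.1716], [-0.8122, -0.5029, 0.2958], [-0.3419, -0.0004, -0.9397]] [-0.32 -0.19 -1.02] [-0.8  -0.34  0.01] 0.292 [ 22.9  23.9 -10.7 -23.  -60.1  19.7]
foot rel bore: chx 0.09 chy 1.84 z -3.17 mm tilt chy/chx -20.0 0.01
force chx,chy,z 0.18 0.09 -1.75 t 9.85 w 0.2904498410781248
```

View pics/w7z.png

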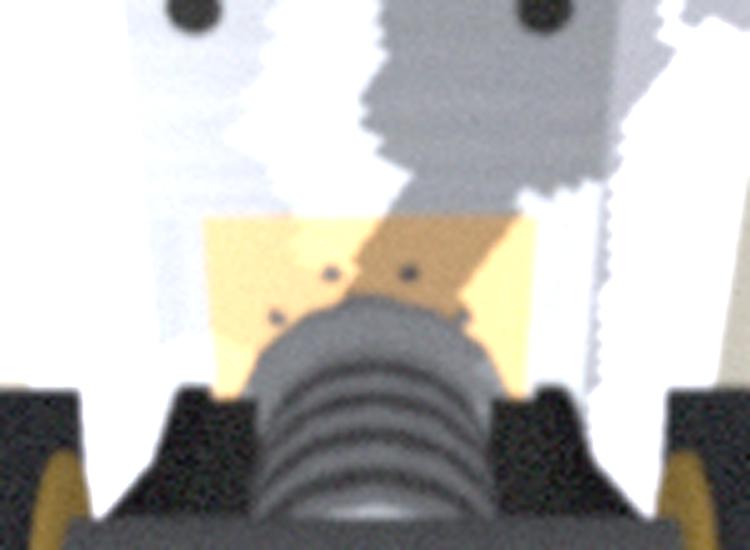

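View pics/s7z.png

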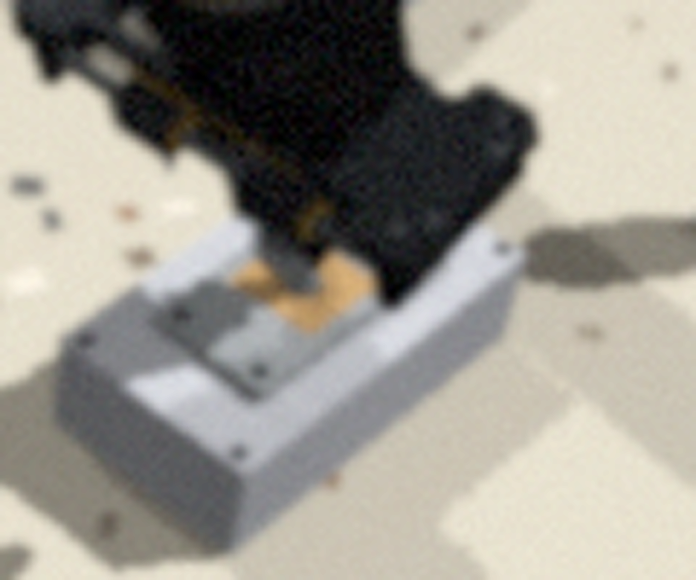

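There's no contact at about 3 mm depth with the pin leaning 20°, so its edge is in the bore. I'll start straightening about the foot, 5° at a time.

Emit:
send_rows:
  delta_pos:
    - [-0.0114,0.0197,0.0075]
    - [-0.0114,0.0197,0.0073]
    - [-0.0115,0.0197,0.007]
    - [-0.0114,0.0197,0.0065]
    - [0,0,0]
  rotation:
    - [-0.036,-0.0209,0]
    - [-0.036,-0.0209,0]
    - [-0.036,-0.0209,0]
    - [-0.036,-0.0209,0]
    - [0,0,0]
  jaw: [0.2,0.2,0.2,0.2,0.2]

```text
clock: 10.35
tool_pos: [0.5241, 0.128, 0.2752]
tcp_rot: [[0.488, -0.863, -0.13], [-0.834, -0.505, 0.223], [-0.258, -0.001, -0.966]]
wrist_force: [-0.3, -0.1, -2.0]
grip_width: 0.289
```

```bash
python3 chk.py .4948 .1784
```

```text
foot rel bore: chx -0.03 chy 1.59 z -3.35 mm tilt chy/chx -14.94 0.02
force chx,chy,z -0.37 0.06 -2.04 t 10.35 w 0.2892413221987194
```

Emit:
send_rows:
  delta_pos:
    - [-0.0119,0.0204,0.004]
    - [-0.0119,0.0204,0.004]
    - [-0.0119,0.0204,0.0036]
    - [-0.0119,0.0204,0.003]
    - [0,0,0]
  rotation:
    - [-0.036,-0.0209,0]
    - [-0.036,-0.0209,0]
    - [-0.036,-0.0209,0]
    - [-0.036,-0.0209,0]
    - [0,0,0]
  jaw: [0.2,0.2,0.2,0.2,0.2]

```text
clock: 10.85
tool_pos: [0.5147, 0.1442, 0.2779]
tcp_rot: [[0.497, -0.863, -0.087], [-0.85, -0.504, 0.149], [-0.173, -0.001, -0.985]]
wrist_force: [0.2, 0.8, -2.0]
grip_width: 0.285
```

```bash
python3 chk.py .4948 .1784
```

```text
foot rel bore: chx 0.01 chy 0.73 z -5.02 mm tilt chy/chx -9.94 0.0
force chx,chy,z 0.56 0.61 -1.99 t 10.85 w 0.2850598872282616
```

Emit:
send_rows:
  delta_pos:
    - [-0.0123,0.0212,0.0016]
    - [-0.0123,0.0212,0.0014]
    - [-0.0123,0.0212,0.0012]
    - [-0.0123,0.0212,0.001]
    - [0,0,0]
  rotation:
    - [-0.036,-0.0209,0]
    - [-0.036,-0.0209,0]
    - [-0.036,-0.0209,0]
    - [-0.036,-0.0209,0]
    - [0,0,0]
  jaw: [0.2,0.2,0.2,0.2,0.2]

```text
clock: 11.35
tool_pos: [0.5049, 0.161, 0.2788]
tcp_rot: [[0.502, -0.864, -0.043], [-0.86, -0.504, 0.075], [-0.086, -0.0, -0.996]]
wrist_force: [-0.8, 0.8, -1.6]
grip_width: 0.288
```

```bash
python3 chk.py .4948 .1784
```

```text
foot rel bore: chx 0.01 chy 0.27 z -6.77 mm tilt chy/chx -4.96 -0.0
force chx,chy,z -0.31 1.13 -1.62 t 11.35 w 0.28844806213399365
```

Emit:
send_rows:
  delta_pos:
    - [-0.0125,0.0215,0.0003]
    - [-0.0125,0.0215,0]
    - [-0.0125,0.0215,-0.0001]
    - [-0.0125,0.0215,-0.0003]
    - [0,0,0]
  rotation:
    - [-0.036,-0.0209,0]
    - [-0.036,-0.0209,0]
    - [-0.036,-0.0209,0]
    - [-0.036,-0.0209,0]
    - [0,0,0]
  jaw: [0.2,0.2,0.2,0.2,0.2]

```text
clock: 11.85
tool_pos: [0.4951, 0.1779, 0.2787]
tcp_rot: [[0.504, -0.864, 0.0], [-0.864, -0.504, -0.0], [0.0, 0.0, -1.0]]
wrist_force: [0.0, -0.7, -0.7]
grip_width: 0.286
```

```bash
python3 chk.py .4948 .1784; python3 shot.py 8 wrist scene
python3 - <<'E'
import cv2
a=cv2.imread("pics/wrist8.png")[130:260,240:390]; cv2.imwrite("pics/w8z.png",cv2.convertScaleAbs(cv2.resize(a,None,fx=4.5,fy=4.5,interpolation=2),alpha=1.6))
a=cv2.imread("pics/scene8.png")[130:230,340:460]; cv2.imwrite("pics/s8z.png",cv2.convertScaleAbs(cv2.resize(a,None,fx=5.8,fy=5.8,interpolation=2),alpha=1.8))
E
```

```text
foot rel bore: chx -0.02 chy -0.11 z -7.78 mm tilt chy/chx 0.0 0.0
force chx,chy,z -0.34 -0.59 -0.69 t 11.85 w 0.2861952950777941
11.9 [0.4952 0.1777 0.2788] [[0.5035, -0.864, -0.0001], [-0.864, -0.5035, 0.0005], [-0.0005, -0.0001, -1.0]] [-0.01  1.07 -1.4 ] [ 0.37  0.14 -0.08] 0.293 [ 37.4  20.  -23.1  -0.  -46.9  -7.2]
```

View pics/w8z.png

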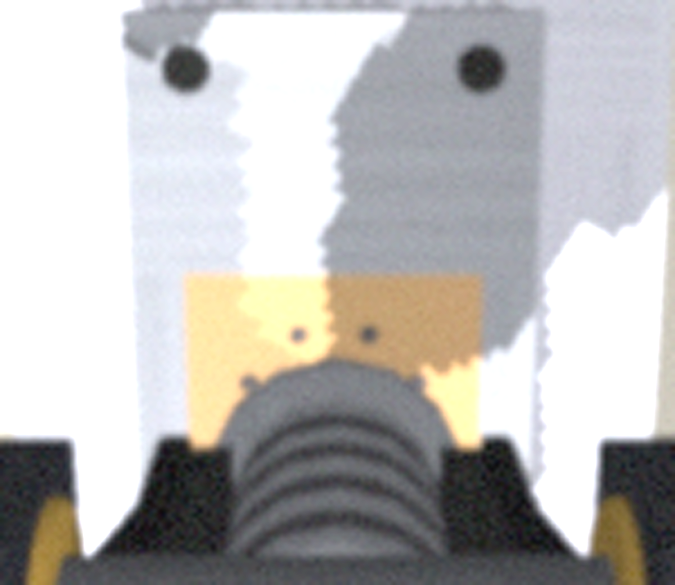

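View pics/s8z.png

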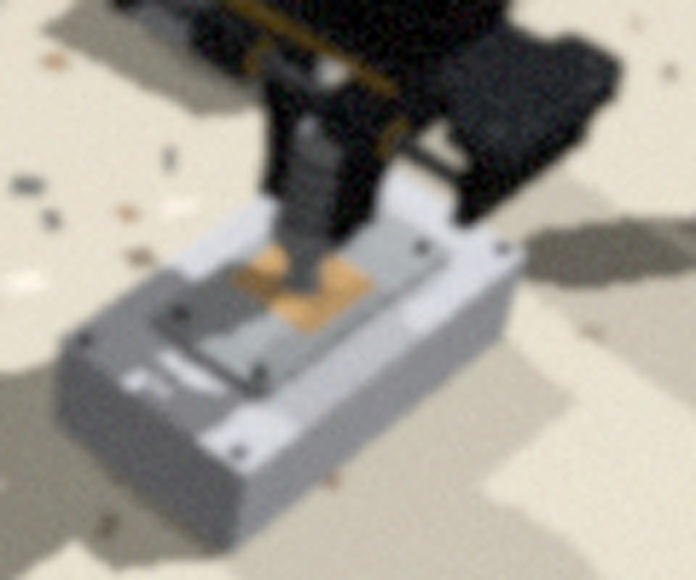

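The pin is upright, about 8 mm down the bore, with forces near zero. I'll slide it down in small steps.

Emit:
send_rows:
  delta_pos:
    - [0,0,-0.005]
    - [0,0,-0.005]
    - [0,0,-0.005]
    - [0,0,-0.005]
    - [0,0,0]
  rotation:
    - [0,0,0]
    - [0,0,0]
    - [0,0,0]
    - [0,0,0]
    - [0,0,0]
  jaw: [0.2,0.2,0.2,0.2,0.2]

```text
clock: 12.45
tool_pos: [0.4953, 0.1777, 0.2747]
tcp_rot: [[0.503, -0.864, -0.0], [-0.864, -0.503, 0.0], [-0.0, -0.0, -1.0]]
wrist_force: [0.1, 1.7, -1.2]
grip_width: 0.297
```

```bash
python3 chk.py .4948 .1784; python3 -c "
from rig import r;print(r.read_state()['wrist_torque'])"
```

```text
foot rel bore: chx 0.05 chy -0.32 z -11.83 mm tilt chy/chx -0.02 -0.0
force chx,chy,z 0.93 1.38 -1.2 t 12.45 w 0.2972440359340196
[0.50170724 0.20345513 0.05993663]
```

Emit:
send_rows:
  delta_pos:
    - [-0.0008,0.0013,-0.005]
    - [0,0,-0.005]
    - [0,0,-0.005]
    - [0,0,-0.005]
    - [0,0,-0.005]
    - [0,0,-0.005]
    - [0,0,0]
  rotation:
    - [0,0,0]
    - [0,0,0]
    - [0,0,0]
    - [0,0,0]
    - [0,0,0]
    - [0,0,0]
    - [0,0,0]
  jaw: [0.2,0.2,0.2,0.2,0.2,0.2,0.2]

```text
clock: 13.15
tool_pos: [0.4951, 0.1779, 0.2687]
tcp_rot: [[0.503, -0.864, -0.0], [-0.864, -0.503, 0.0], [-0.0, 0.0, -1.0]]
wrist_force: [0.3, 0.5, -2.3]
grip_width: 0.289
```

```bash
python3 chk.py .4948 .1784; python3 -c "
from rig import r;print(r.read_state()['wrist_torque'])"
```

```text
foot rel bore: chx -0.04 chy 0.01 z -17.84 mm tilt chy/chx -0.01 0.01
force chx,chy,z 0.48 0.28 -2.28 t 13.15 w 0.28939596597141837
[ 0.29194087  0.01477098 -0.01664502]
```

Emit:
send_rows:
  delta_pos:
    - [0,0,-0.005]
    - [0,0,-0.005]
    - [0,0,-0.005]
    - [0,0,-0.005]
    - [0,0,-0.005]
    - [0,0,-0.005]
    - [0,0,-0.005]
    - [0,0,-0.005]
    - [0,0,0]
  rotation:
    - [0,0,0]
    - [0,0,0]
    - [0,0,0]
    - [0,0,0]
    - [0,0,0]
    - [0,0,0]
    - [0,0,0]
    - [0,0,0]
    - [0,0,0]
  jaw: [0.2,0.2,0.2,0.2,0.2,0.2,0.2,0.2,0.2]

```text
clock: 14.05
tool_pos: [0.495, 0.178, 0.2607]
tcp_rot: [[0.503, -0.864, -0.0], [-0.864, -0.503, 0.0], [-0.0, 0.0, -1.0]]
wrist_force: [-0.3, 0.8, -2.7]
grip_width: 0.291
```

```bash
python3 chk.py .4948 .1784; python3 -c "
from rig import r;print(r.read_state()['wrist_torque'])"
```

```text
foot rel bore: chx -0.03 chy 0.05 z -25.85 mm tilt chy/chx -0.02 0.01
force chx,chy,z 0.18 0.82 -2.71 t 14.05 w 0.2911511304346604
[ 0.25845277 -0.05087938 -0.03361734]
```

Depth is 25.9 mm. I'll go on to about 34 mm and then feel for the flange.

Emit:
send_rows:
  delta_pos:
    - [0,0,-0.005]
    - [0,0,-0.005]
    - [0,0,-0.005]
    - [0,0,-0.005]
    - [0,0,-0.005]
    - [0,0,-0.005]
    - [0,0,-0.005]
    - [0,0,-0.005]
    - [0,0,0]
  rotation:
    - [0,0,0]
    - [0,0,0]
    - [0,0,0]
    - [0,0,0]
    - [0,0,0]
    - [0,0,0]
    - [0,0,0]
    - [0,0,0]
    - [0,0,0]
  jaw: [0.2,0.2,0.2,0.2,0.2,0.2,0.2,0.2,0.2]

```text
clock: 14.95
tool_pos: [0.495, 0.1779, 0.2527]
tcp_rot: [[0.503, -0.864, -0.0], [-0.864, -0.503, 0.0], [-0.0, 0.0, -1.0]]
wrist_force: [0.6, 0.6, -1.7]
grip_width: 0.288
```

```bash
python3 chk.py .4948 .1784
```

```text
foot rel bore: chx -0.05 chy 0.03 z -33.84 mm tilt chy/chx -0.02 0.01
force chx,chy,z 0.78 0.19 -1.69 t 14.95 w 0.28847995778779
```

Emit:
send_rows:
  delta_pos:
    - [0,0,-0.0025]
    - [0,0,-0.0025]
    - [0,0,0]
  rotation:
    - [0,0,0]
    - [0,0,0]
    - [0,0,0]
  jaw: [0.2,0.2,0.2]

```text
clock: 15.25
tool_pos: [0.4951, 0.178, 0.2518]
tcp_rot: [[0.503, -0.864, -0.0], [-0.864, -0.503, 0.0], [-0.0, -0.0, -1.0]]
wrist_force: [0.9, 0.8, -2.2]
grip_width: 0.288
```

```bash
python3 chk.py .4948 .1784
```

```text
foot rel bore: chx 0.03 chy 0.05 z -34.68 mm tilt chy/chx -0.01 -0.01
force chx,chy,z 1.21 0.26 -2.23 t 15.25 w 0.2879807141806351
```

Emit:
send_rows:
  delta_pos:
    - [0,0,-0.002]
    - [0,0,-0.002]
    - [0,0,0]
  rotation:
    - [0,0,0]
    - [0,0,0]
    - [0,0,0]
  jaw: [0.2,0.2,0.2]

```text
clock: 15.55
tool_pos: [0.4951, 0.1779, 0.251]
tcp_rot: [[0.503, -0.864, -0.0], [-0.864, -0.503, 0.0], [-0.0, -0.0, -1.0]]
wrist_force: [0.6, 0.1, -1.1]
grip_width: 0.291
```

```bash
python3 chk.py .4948 .1784
```

```text
foot rel bore: chx 0.03 chy 0.03 z -35.48 mm tilt chy/chx -0.01 -0.01
force chx,chy,z 0.6 -0.24 -1.1 t 15.55 w 0.29062929275594934
```

Emit:
send_rows:
  delta_pos:
    - [0,0,-0.002]
    - [0,0,-0.001]
    - [0,0,0]
  rotation:
    - [0,0,0]
    - [0,0,0]
    - [0,0,0]
  jaw: [0.2,0.2,0.2]

```text
clock: 15.85
tool_pos: [0.4952, 0.178, 0.2508]
tcp_rot: [[0.503, -0.864, 0.0], [-0.864, -0.503, 0.0], [-0.0, -0.001, -1.0]]
wrist_force: [-0.3, -0.4, 2.8]
grip_width: 0.288
```

```bash
python3 chk.py .4948 .1784
```

```text
foot rel bore: chx 0.25 chy -0.02 z -35.72 mm tilt chy/chx -0.01 -0.03
force chx,chy,z -0.46 -0.14 2.77 t 15.85 w 0.2882201699965938
```

The flange has landed with about 5 N on the socket, so I'll release.

Emit:
send_rows:
  delta_pos:
    - [0,0,0]
    - [0,0,0]
    - [0,0,0]
    - [0,0,0]
    - [0,0,0]
  rotation:
    - [0,0,0]
    - [0,0,0]
    - [0,0,0]
    - [0,0,0]
    - [0,0,0]
  jaw: [0.33,0.4,0.5,0.6,0.65]

```text
clock: 16.35
tool_pos: [0.4951, 0.1779, 0.2504]
tcp_rot: [[0.503, -0.864, -0.0], [-0.864, -0.503, 0.0], [-0.0, 0.0, -1.0]]
wrist_force: [-0.2, -0.3, -0.2]
grip_width: 0.581
```

```bash
python3 chk.py .4948 .1784; python3 shot.py 9 wrist scene
python3 - <<'E'
import cv2
a=cv2.imread("pics/wrist9.png")[130:330,200:430]; cv2.imwrite("pics/w9z.png",cv2.convertScaleAbs(cv2.resize(a,None,fx=2.9,fy=2.9,interpolation=2),alpha=1.6))
a=cv2.imread("pics/scene9.png")[130:230,340:460]; cv2.imwrite("pics/s9z.png",cv2.convertScaleAbs(cv2.resize(a,None,fx=5.8,fy=5.8,interpolation=2),alpha=1.8))
E
```

```text
foot rel bore: chx -0.08 chy -0.04 z -36.13 mm tilt chy/chx -0.01 0.01
force chx,chy,z -0.34 -0.11 -0.21 t 16.35 w 0.5812100084432925
16.4 [0.4951 0.1779 0.2504] [[0.503, -0.8643, -0.0002], [-0.8643, -0.503, 0.0001], [-0.0002, 0.0002, -1.0]] [-0.1   0.23 -0.4 ] [-0.   0.1 -0. ] 0.608 [ 37.4  22.2 -24.8  -0.  -43.   -7.2]
```

View pics/w9z.png

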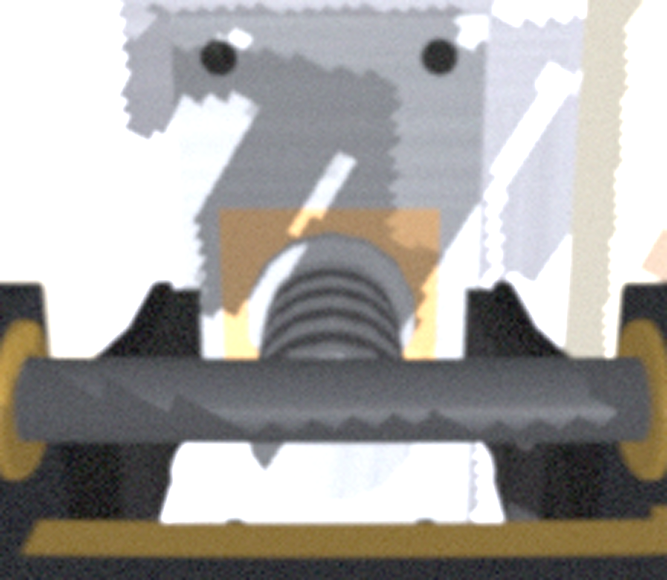

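View pics/s9z.png

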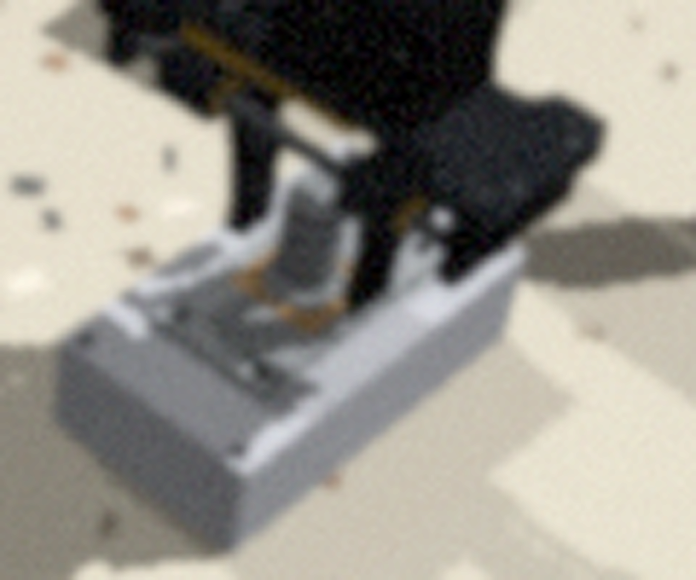

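The pin stands in the socket with its flange down and the fingers are clear of it. I'll retreat straight up.

Emit:
send_rows:
  delta_pos:
    - [0,0,0]
    - [0,0,0.04]
    - [0,0,0.07]
    - [0,0,0.1]
    - [0,0,0.1]
    - [0,0,0.1]
    - [0,0,0.1]
    - [0,0,0.1]
    - [-0.05,0.08,0.1]
    - [-0.05,0.08,0]
    - [0,0,0]
    - [0,0,0]
  rotation:
    - [0,0,0]
    - [0,0,0]
    - [0,0,0]
    - [0,0,0]
    - [0,0,0]
    - [0,0,0]
    - [0,0,0]
    - [0,0,0]
    - [0,0,0]
    - [0,0,0]
    - [0,0,0]
    - [0,0,0]
  jaw: [0.7,0.7,0.7,0.7,0.7,0.7,0.7,0.7,0.7,0.7,0.7,0.7]

```text
clock: 17.65
tool_pos: [0.4748, 0.2099, 0.3928]
tcp_rot: [[0.504, -0.864, 0.0], [-0.864, -0.504, 0.0], [-0.0, -0.0, -1.0]]
wrist_force: [-0.2, 0.6, -0.2]
grip_width: 0.701
```

```bash
python3 shot.py 10 scene wrist
python3 - <<'E'
from h import *
import pickle
st=pickle.load(open("pics/wrist10.pkl","rb"))
w=cv2.imread("pics/wrist10.png");s=cv2.imread("pics/scene10.png")
a=np.linspace(0,2*np.pi,73);x,y=.4948,.1784
def ov(n,im,box,f,st=None):
    z=cv2.convertScaleAbs(cv2.resize(im,None,fx=f,fy=f,interpolation=2),alpha=1.5)
    for rad,h,c in [(.017,.056,(0,255,0)),(.017,.061,(0,0,255)),(.013,.106,(255,0,0))]:
        p=proj(n,np.c_[x+rad*np.cos(a),y+rad*np.sin(a),0*a+h],st);cv2.polylines(z,[np.int32((p+.5)*f)],True,c,1)
    b=[int(v*f) for v in box]; return z[b[1]:b[3],b[0]:b[2]]
cv2.imwrite("pics/w10z.png",ov("wrist",w,(250,110,380,220),5,st));cv2.imwrite("pics/s10z.png",ov("scene",s,(345,135,445,225),6))
E
```

```text
17.7 [0.475  0.2097 0.3925] [[0.5031, -0.8642, -0.0004], [-0.8642, -0.5031, -0.0], [-0.0001, 0.0003, -1.0]] [ 0.05 -0.08 -0.41] [-0.02  0.14 -0.02] 0.701 [ 41.7  12.3 -15.3  -0.  -62.4 -11.5]
```

View pics/w10z.png

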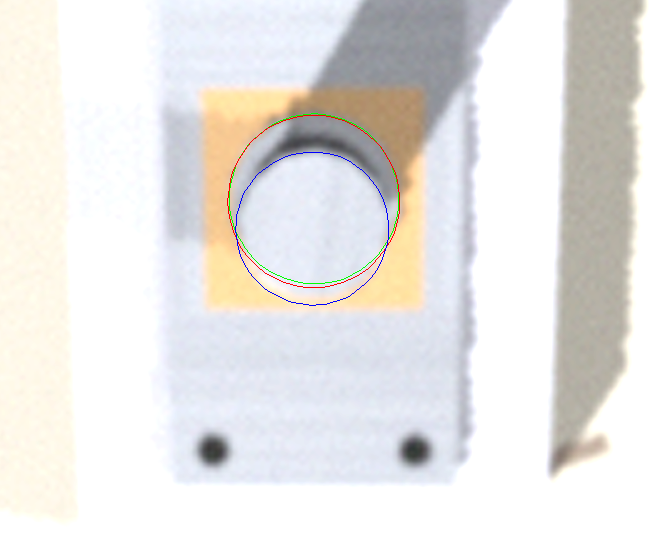

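View pics/s10z.png

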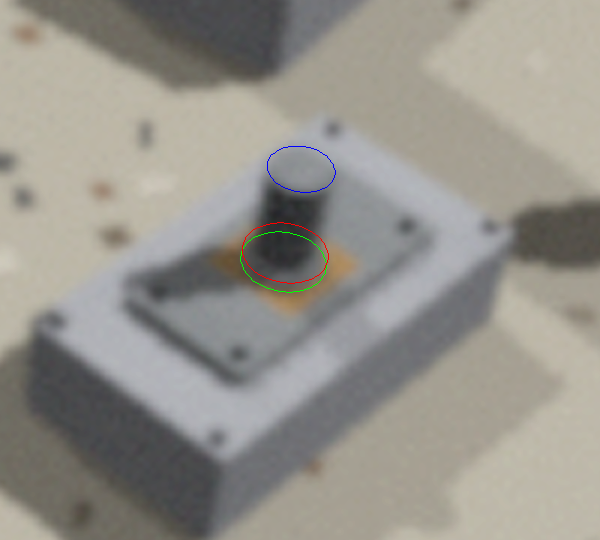

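View pics/scene10.png

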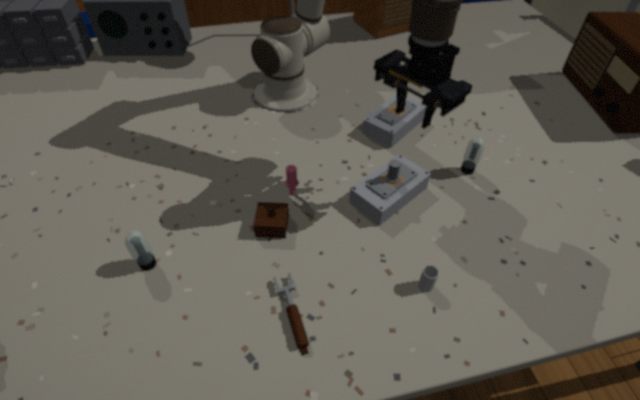

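The overlays of a fully seated pin match the handle top and flange in both views: handle top at about (301,168) in the scene crop and (313,228) in the wrist crop. Nothing else has moved, so I'll hand the job in.

```bash
python3 -c "
from rig import r;print(r.finish_job(), r.read_state()['clock'])"
```

```text
the job is handed in; nothing more can be done
the job is handed in; nothing more can be done
```

The pin is seated in the socket on the right-hand chassis and released, and I handed the job in at about 17.7 s of the 72 s. No verdict was reported, so everything below comes from my own measurements.

- **Entry:** I leaned the pin 20° along the slot. Its foot went about 3.2 mm below the socket's top with no contact force.
- **Seating:** I straightened it in 5° steps and slid it down in small steps until I felt the flange land. The end-of-move readings stayed within about 2 N sideways, and about 5 N went onto the socket at landing. Force was only read at the end of each move, so brief peaks in between were not seen.
- **Last checks:** After release, the computed foot depth was 36.1 mm, against 36 mm for fully home. Overlays of a fully seated, upright pin matched in the wrist and scene views. In the last scene view the tubes, shield, puller and pink look-alike looked unmoved, and the gripper was clear.
- **Disagreement:** One early measurement of the stand's hole, from a guessed pixel, came out 5 mm off. A closer look at the picture showed the guess was wrong and the positions agreed to within about 1 mm. No other check failed.

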